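# Set the warming plate to heat four and start it

## Task

The pan is ready on the warming plate: with a fingertip, push its heat selector round clockwise, click by click, until the pointer stands at the mark with four dots, without running past that mark and without taking the selector between the fingers. Then press the start button fully down and let it come back up. Push gently, and leave the crockery and the shaker where they stand.

Things in the scene. Friction and masses are not known exactly. Their poses are not given: they have to be found in the camera images.
- warmer: Warming plate: fixed steel housing 340 x 500 mm (x, y), top face 70 mm above the table; origin at the centre of its underside, z up, front (-x) towards the robot at yaw 0. A closed pan stands on it from y = -45 mm to +230 mm, up to 132 mm above the table. The black control panel is the flat right end of the top, y -250 to -84 mm. Place and yaw differ from run to run.
- dial_center (a point): Selector's vertical axis at the panel's surface; at (-45, -170) mm in the warmer's x, y; axes as the warmer's. Marks lie round it 30 deg apart, 41 mm and more from it: off (white ring) in direction +y, then clockwise seen from above radial rows of 1, 2, 3, 4 and 5 white dots; 3 dots lie towards +x, 4 dots 30 deg clockwise of that.
- selector (a joint): Selector angle in rad, 0 at off, growing clockwise from above, 0.524 per click: 4 dots = 2.094. A detent holds it at every mark: pushing takes about 0.11 N m (4 N at 26 mm from the axis) until halfway to the next mark, where it snaps on into that mark by itself, ahead of the finger. Starts at off, one or two dots.
- selector_wing (a point): On the selector's axis at the top of its wing, 30 mm above the panel; x along the wing to the pointer's end, z up. The selector is a plain metal upright wing 12 mm thick, 30 mm high, reaching 36 mm from the axis at the pointer's end (+x, black line on top) and 22 mm the other way; a disc foot, radius 24 mm, 7 mm high, turns with it.
- selector_tip (a point): The pointer's end: top edge of the wing, 36 mm from the axis, 30 mm above the panel.
- start (a joint): Travel of the start button in m, 0 up, 0.006 fully down; a spring of about 4 N at full travel pushes it up again.
- start_top (a point): Centre of the top of the round start button (radius 14 mm), 22 mm above the panel; its round steel housing rises to 12 mm above the panel. 120 mm from the selector's axis in the warmer's +x direction; pressed straight down.
- soup_cup: White stoneware cup with a side handle, rim radius 48 mm, 60 mm high, origin at the centre of its underside; loose on the table right of the control panel. Leave alone.
- square_dish: White square dish, 85 x 85 x 45 mm, origin at the centre of its underside; loose on the table right of the control panel. Leave alone.
- shaker: Steel shaker, radius 22 mm, 85 mm high, origin at the centre of its underside; loose on the table right of the control panel. Leave alone.

How it is judged:
On the way, in this order (a step that is already met when the one before it is completed fails the run):
1. the selector has clicked into the mark with four dots (value of joint selector between 1.99 and 2.2 rad and value of joint start below 0.002 m), for 0.2 s.
2. the start button is pressed fully down (value of joint start above 0.0045 m and value of joint selector between 1.99 and 2.2 rad), for 0.05 s.
At the end, for the whole second after the job is handed in: The selector rests at four dots (within 0.1 rad), the start button has been pressed down at least 4.5 of its 6 mm after that and is up again, and cup, dish and shaker stand upright within 20 mm of where they were (value of joint selector between 1.99 and 2.2 rad and value of joint start below 0.0015 m and distance of each of soup_cup, square_dish, shaker from where it was at the start of the episode below 0.02 m and angle between each of soup_cup, square_dish, shaker's own z axis and vertical below 0.15 rad); the robot touches nothing.
It fails at once if the selector runs past the four-dot mark towards five dots (value of joint selector above 2.42 rad).
It fails at once if the selector's wing is taken between the fingers (y of the grasp point in the frame of selector_wing between -0.006 and 0.006 m and x of the grasp point in the frame of selector_wing between -0.024 and 0.038 m and z of the grasp point in the frame of selector_wing below 0.011 m).
It fails at once if the warming plate or its controls are pushed with more than 40 N (contact force between the fingers and warmer above 40 N).
It fails at once if the cup, dish or shaker is lifted or moved by more than 20 mm (distance of any of soup_cup, square_dish, shaker from where it was at the start of the episode above 0.02 m).
It also fails if it takes over 59 s, if anything falls off the work surface, if the arm or the gripper's body presses on something with over 40 N, if the wrist force passes 120 N, or if a joint passes its speed limit or range.

## Robot

A 7-joint arm with a two-finger parallel gripper is mounted at the origin on the work surface. World frame = base frame: x ahead of the robot, y to its left, z up, the work surface at z = 0. Lengths are in m, angles in rad, forces in N, time in s.
With the tool pointing down it reaches from about 0.425 to 0.875 m from the base axis. Payload 8.4 kg.
Tool frame: the origin (TCP) lies at the very end of the fingers, on their centre line; the grasp point (between the pads) lies 19 mm behind it; z points along the fingers, y is the line along which they close (so a half turn about z gives the same grasp; the last joint's range is limited). The gripper opens to 85 mm and grips with 20 to 120 N. Pads are 22 mm wide; open, the fingers measure 114 mm over their backs; the gripper's body (76 mm by 85 mm) begins 54 mm behind the grasp point. The pads swing forward as they close: fully open they stand 13 mm farther back than shut.
Start: joints at [1.173, 0.333, 0.04, 1.465, -0.013, 1.343, -0.059], TCP at [0.191, -0.621, 0.231] pointing down, gripper open.
Joint ranges: [-2.58, 2.58], [-0.38, 2.09], [-1.3, 1.39], [0.25, 2.4], [-1.5, 4.64], [0.08, 2.09], [-2.65, 2.65]. Speed limits (rad/s): [2.22, 2.22, 2.79, 2.79, 3.14, 3.14, 3.14].

## Interface

Orientations are given as a unit quaternion [x, y, z, w].
In Python, from station import ctrl gives the robot as it stands.
- The arm moves only by the tool play_rows, never from a script. Its argument "deltas" is a list of rows, each a list of 5 numbers: the closure, from 0 (fully open) to 1 (shut), then the shift along the tool's x, y, z in mm, then the turn about the tool's z in degrees. A call has exactly 10 rows; each row is the pose to reach, as a shift and turn from the pose commanded when the call began, along the tool's axes at that moment; what a row does not reach only later rows make up. A row lasts 1/10 s, in which the tool goes at most 50 mm and 8.59 degrees, less where a joint would pass 70% of its speed; a pose out of reach is approached as far as the arm can. A call with a gripper value outside its range is refused whole. The fingers move at their own pace and stop on an object; "squeeze" is the grip in N (left out, the last holds). Time passes only in rows, so rows that repeat a pose let the fingers close, or fill a call up. It gives the time, the measured TCP pose, the force, the opening and the grip force at its end, in the units of the state.
- ctrl.sense(): the state, without advancing time (a new reading comes with each control period).
- ctrl.snapshot(name): name is "scene" or "top"; returns a dict with "color" (384x512x3 uint8, red, green, blue), "range_z" (384x512 float32, m along the optical axis (not along the pixel's ray), 0 where there is no reading), "fx", "fy", "cx", "cy" (pixels), "world_from_camera" (4x4, takes a point from camera to world coordinates). Camera axes: x right, y down, z forward; pixel columns grow to the right and rows downward; lengths in m; the calibration is good to about 2 mm. A picture is of the moment at which its call begins.
- ctrl.finish_job(): hands the job in; it is judged then, once.
Trained networks look in a picture, given as the dict that the camera call returned (one of the last four; its "shot" number tells which), for a name from the list of things; names that differ only in an ending like _2 or _b are one class to them, and where a whole thing is asked for, a point or a joint stands for the part that bears it (a point fixed in the world has none). Each returns a list of dicts, best first, with "score" (0 to 1); they miss things now and then, are a little off and sometimes report something else, mostly with a low value. They report only what shows in the picture. A call takes as long as a camera call.
- ctrl.silhouettes(picture, target): "pixels" (384x512 bool, what is visible of it) and "position" ([column, row] in pixels, amid what is visible of it).
- ctrl.mark_of(picture, target): "position" ([column, row] in pixels: a listed point, or the origin of a listed thing).
The state is a dict: "time": time; "joint_positions": joint angles; "joint_velocities": joint speeds; "effort": joint torques, N m; "eef_pos": TCP position; "orientation": TCP orientation; "ft_force": force on the tool from outside, world axes, zero at the start; "torque": the same for the moment, N m; "finger_gap": finger opening in m; "grasp_force": force on a finger pad.
Only numpy, scipy, OpenCV 4.12 (cv2) and the standard library are available. Lean on these libraries where they do the work, as an engineer would, in place of code of your own. Each camera call takes 0.05 s, during which the arm holds its last target. There are 200 camera calls.

## Working session

There is one attempt and no reset: what is moved stays moved. The work goes in short steps, Python scripts to look and compute and a tool call to move; the robot and the scene stay as the last step left them, time stands still between calls to the robot, and variables do not carry over. Pictures are saved under pics/ and viewed, at most 10 in all, crops included, and the job is handed in when it is done.

Besides the shell and the picture viewer there is one more tool, called after "Request:" by a JSON object that holds its "fn" and its "kwargs". play_rows: Moves the arm, as the interface text tells. Its arguments: {"type":"object","properties":{"deltas":{"type":"array","items":{"type":"array","items":{"type":"number"}}},"squeeze":{"type":"number"}},"required":["deltas"]}

```bash
mkdir -p pics; cat > h.py <<'E'
import numpy as np, cv2
from station import ctrl
from scipy.spatial.transform import Rotation as R
def pt(p,uv,z=None):
    K=p; u,v=uv; T=np.array(p["world_from_camera"])
    r=np.array([(u-p["cx"])/p["fx"],(v-p["cy"])/p["fy"],1.])
    if z is None:
        d=p["range_z"][int(round(v)),int(round(u))]
        return T[:3,:3]@(r*d)+T[:3,3]
    w=T[:3,:3]@r; return T[:3,3]+w*(z-T[2,3])/w[2]
E
python3 - <<'E'
from h import *
s=ctrl.sense(); print(s["time"],s["eef_pos"],s["orientation"],s["finger_gap"])
print(R.from_quat(s["orientation"]).as_matrix().round(3))
for n in ["top","scene"]:
    p=ctrl.snapshot(n); cv2.imwrite(f"pics/{n}0.png",cv2.resize(p["color"][:,:,::-1],(800,600)))
    print(n,np.array(p["world_from_camera"]).round(3).tolist(),p["fx"])
    for t,z in [("warmer",0),("dial_center",.07),("selector_wing",.1),("selector_tip",.1),("start_top",.092),("soup_cup",0),("square_dish",0),("shaker",0)]:
        for m in ctrl.mark_of(p,t)[:1]:
            print(t,round(m["score"],2),np.round(m["position"],1),pt(p,m["position"],z).round(4),pt(p,m["position"]).round(3))
E
```

```text
0.0 [ 0.19119914 -0.6207621   0.23041169] [ 9.88861332e-01  1.48837476e-01 -1.72195460e-04 -8.00890494e-04] 0.08533083958863953
[[ 0.956  0.294 -0.001]
 [ 0.294 -0.956  0.002]
 [-0.    -0.002 -1.   ]]
top [[0.024, -0.987, 0.157, 0.415], [-0.999, -0.029, -0.031, -0.029], [0.035, -0.156, -0.987, 0.95], [0.0, 0.0, 0.0, 1.0]] 399.49873719700224
warmer 0.76 [145.8 181. ] [0.5777 0.2071 0.    ] [0.558 0.178 0.117]
dial_center 0.71 [213.1 190.9] [0.5479 0.0402 0.07  ] [0.544 0.038 0.098]
selector_wing 0.72 [213. 195.] [0.5345 0.0377 0.1   ] [0.534 0.037 0.103]
selector_tip 0.67 [198.2 180.5] [0.565  0.0707 0.1   ] [0.57  0.074 0.074]
start_top 0.5 [217.4 137.6] [0.664  0.0339 0.092 ] [0.664 0.034 0.093]
soup_cup 0.83 [295.7 183.4] [ 0.5827 -0.1529  0.    ] [ 0.581 -0.152  0.007]
square_dish 0.95 [290.5 236.4] [ 0.4548 -0.1416  0.    ] [ 0.454 -0.141  0.007]
shaker 0.77 [283.1 146.9] [ 0.6727 -0.121   0.    ] [ 0.658 -0.116  0.053]
scene [[0.777, 0.556, -0.295, 0.818], [0.629, -0.682, 0.372, -0.355], [0.005, -0.475, -0.88, 0.815], [0.0, 0.0, 0.0, 1.0]] 383.52769620702395
warmer 0.96 [321.9 138.3] [0.5778 0.1998 0.    ] [0.597 0.154 0.067]
dial_center 0.97 [270.1 153.1] [0.5292 0.0417 0.07  ] [0.539 0.029 0.094]
selector_wing 0.8 [273.5 146.7] [0.5361 0.044  0.1   ] [0.536 0.044 0.1  ]
selector_tip 0.76 [281.  141.3] [0.5402 0.0663 0.1   ] [0.529 0.083 0.071]
start_top 0.62 [316.1 179. ] [0.6565 0.0404 0.092 ] [0.657 0.04  0.092]
square_dish 0.7 [200.7 201.5] [ 0.4596 -0.1315  0.    ] [ 0.463 -0.134  0.007]
shaker 0.63 [278. 253.] [ 0.6788 -0.1163  0.    ] [ 0.689 -0.135  0.063]
```

```bash
python3 - <<'E'
from h import *
p=ctrl.snapshot("top"); a=cv2.resize(p["color"][130:250,150:320,::-1],None,fx=4.6,fy=4.6,interpolation=cv2.INTER_CUBIC); cv2.imwrite("pics/tc.png",a)
# panel-plane rectified (x fwd up, y left): grid at z=.07, 2px/mm ; housing edges from depth
H,W=p["range_z"].shape; v,u=np.mgrid[:H,:W]; d=p["range_z"]
T=np.array(p["world_from_camera"])
c=np.stack([(u-p["cx"])/p["fx"]*d,(v-p["cy"])/p["fy"]*d,d],-1)@T[:3,:3].T+T[:3,3]
np.save("c.npy",c)
m=(abs(c[...,2]-.07)<.008)&(d>0)
P=c[m][:,:2]; print(len(P),P.min(0),P.max(0),np.median(c[m][:,2]))
m2=(c[...,2]>.06)&(c[...,2]<.145)&(d>0)&(c[...,1]>-.1)&(c[...,0]>.3)
n,l,st,_=cv2.connectedComponentsWithStats(m2.astype(np.uint8)); i=1+np.argmax(st[1:,4]); Q=c[l==i][:,:2]
(r)=cv2.minAreaRect(Q.astype(np.float32)*1000); print(r,st[i])
m3=(c[...,2]>.088)&(c[...,2]<.12)&(d>0)&(c[...,1]>-.05)&(c[...,1]<.1)&(c[...,0]>.48)&(c[...,0]<.72)
for x in c[m3]: print(x.round(3).tolist(),end=" ")
E
```

```text
15083 [ 0.40403004 -0.66172172] [1.01435712 0.56117348] 0.0705548817140993
((579.4072265625, 206.15054321289062), (339.0966491699219, 494.90948486328125), 1.361122965812683) [   15    94   236   159 35156]
[0.669, 0.044, 0.093] [0.669, 0.041, 0.094] [0.669, 0.039, 0.095] [0.669, 0.037, 0.094] [0.667, 0.048, 0.092] [0.667, 0.046, 0.095] [0.667, 0.044, 0.092] [0.668, 0.042, 0.091] [0.667, 0.039, 0.093] [0.667, 0.037, 0.093] [0.667, 0.035, 0.095] [0.668, 0.033, 0.091] [0.665, 0.05, 0.09] [0.664, 0.048, 0.095] [0.665, 0.046, 0.093] [0.665, 0.044, 0.092] [0.665, 0.041, 0.092] [0.665, 0.039, 0.094] [0.665, 0.037, 0.091] [0.665, 0.035, 0.093] [0.665, 0.033, 0.093] [0.665, 0.03, 0.093] [0.662, 0.05, 0.092] [0.662, 0.048, 0.093] [0.662, 0.046, 0.093] [0.662, 0.043, 0.094] [0.663, 0.041, 0.091] [0.662, 0.039, 0.095] [0.663, 0.037, 0.093] [0.663, 0.035, 0.092] [0.662, 0.032, 0.095] [0.663, 0.03, 0.094] [0.664, 0.028, 0.091] [0.66, 0.052, 0.091] [0.66, 0.05, 0.092] [0.66, 0.048, 0.093] [0.66, 0.046, 0.093] [0.66, 0.043, 0.095] [0.66, 0.041, 0.094] [0.66, 0.039, 0.094] [0.66, 0.037, 0.093] [0.66,
[... 4605 characters left out ...]
1, 0.038, 0.095] [0.53, 0.035, 0.102] [0.53, 0.033, 0.101] [0.53, 0.031, 0.103] [0.53, 0.029, 0.102] [0.53, 0.027, 0.102] [0.53, 0.025, 0.101] [0.53, 0.023, 0.101] [0.531, 0.02, 0.099] [0.53, 0.018, 0.103] [0.531, 0.016, 0.099] [0.529, 0.036, 0.091] [0.528, 0.033, 0.099] [0.528, 0.031, 0.1] [0.528, 0.029, 0.1] [0.528, 0.027, 0.103] [0.528, 0.024, 0.104] [0.529, 0.023, 0.099] [0.529, 0.02, 0.099] [0.528, 0.018, 0.101] [0.529, 0.016, 0.094] [0.527, 0.032, 0.089] [0.526, 0.029, 0.102] [0.526, 0.027, 0.1] [0.526, 0.024, 0.102] [0.526, 0.022, 0.104] [0.526, 0.02, 0.1] [0.527, 0.018, 0.097] [0.525, 0.027, 0.095] [0.524, 0.024, 0.101] [0.524, 0.022, 0.101] [0.522, 0.022, 0.097] [0.523, 0.021, 0.09]
```

View pics/tc.png

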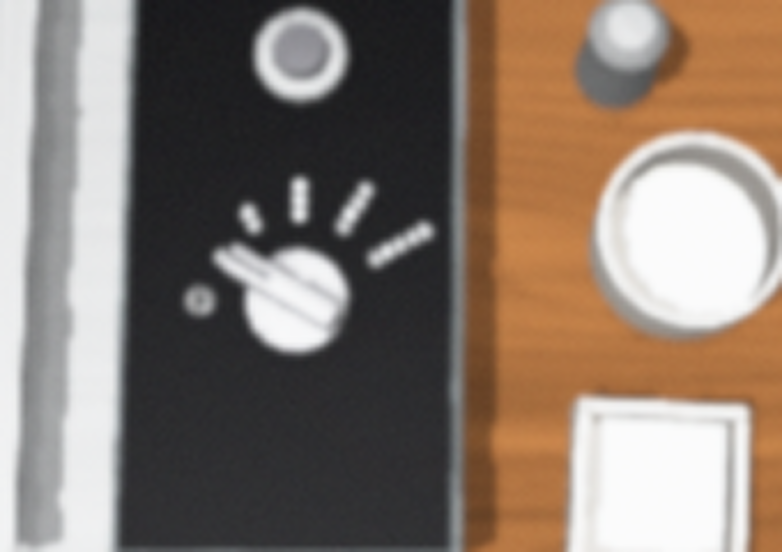

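View pics/scene0.png

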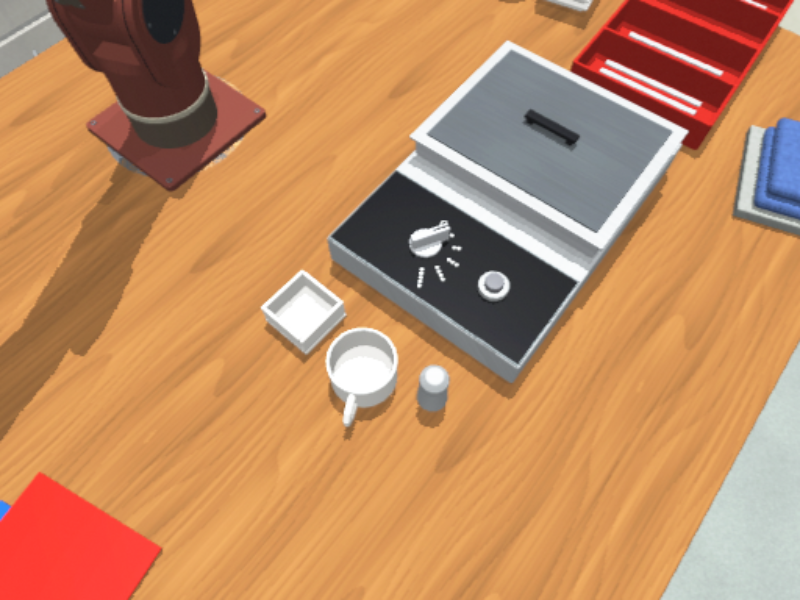

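Selector stands at one dot (crop: pointer end at about (225,255), dial centre (297,300), button (300,50); rows of dots at 1–5 clockwise; crockery well right of the panel). Now refining axis and yaw.

```bash
cat >> h.py <<'E'
def cloud(p):
    d=p["range_z"];v,u=np.mgrid[:d.shape[0],:d.shape[1]];T=np.array(p["world_from_camera"])
    return np.stack([(u-p["cx"])/p["fx"]*d,(v-p["cy"])/p["fy"]*d,d],-1)@T[:3,:3].T+T[:3,3]
def box(c,x0,x1,y0,y1,z0,z1):
    return (c[...,0]>x0)&(c[...,0]<x1)&(c[...,1]>y0)&(c[...,1]<y1)&(c[...,2]>z0)&(c[...,2]<z1)
E
python3 - <<'E'
from h import *
for n in ["top","scene"]:
    p=ctrl.snapshot(n);c=cloud(p)
    b=c[box(c,.63,.69,.01,.07,.088,.1)];print(n,"button",len(b),cv2.minEnclosingCircle(b[:,:2].astype(np.float32)*1000),b.mean(0))
    w=c[box(c,.49,.6,0,.1,.096,.108)];r=cv2.minAreaRect(w[:,:2].astype(np.float32)*1000);print("wing",len(w),r,w.mean(0))
    C=w[:,:2]-w[:,:2].mean(0);e=np.linalg.svd(C,full_matrices=False)[2][0];e*=np.sign(e[1])
    mid=w[:,:2].mean(0)+e*((C@e).max()+(C@e).min())/2
    print("ang",np.degrees(np.arctan2(e[1],e[0])),"len",np.ptp(C@e),"axis",mid-7e-3*e)
    # panel right edge and front edge
    for x in np.arange(.45,.74,.04):
        q=c[box(c,x-.004,x+.004,-.1,.03,.064,.076)]; print(round(x,2),q[:,1].min().round(4),end="; ")
    for y in np.arange(-.02,.1,.03):
        q=c[box(c,.38,.5,y-.004,y+.004,.064,.076)]; print(round(y,2),q[:,0].min().round(4),end="; ")
    print()
E
```

```text
top button 121 ((656.7015991210938, 40.021339416503906), 13.881109237670898) [0.65630896 0.03961282 0.09285872]
wing 151 ((540.4886474609375, 43.714969635009766), (58.377254486083984, 11.979405403137207), 60.62815475463867) [0.54028494 0.04324054 0.10067005]
ang 60.807565208453454 len 0.05837504605670822 axis [0.53712035 0.03757642]
0.45 -0.0423; 0.49 -0.0434; 0.53 -0.0423; 0.57 -0.0414; 0.61 -0.0403; 0.65 -0.0392; 0.69 -0.0381; 0.73 -0.0371; -0.02 0.4152; 0.01 0.4145; 0.04 0.4137; 0.07 0.4131; 0.1 0.4123; 
scene button 115 ((657.744873046875, 39.65599060058594), 14.962002754211426) [0.65704786 0.03826389 0.09190018]
wing 130 ((540.0794067382812, 42.362403869628906), (55.79343795776367, 13.931846618652344), 62.630096435546875) [0.54070229 0.04162053 0.09987054]
ang 61.1383318835753 len 0.0559284816146537 axis [0.53752724 0.03585983]
0.45 -0.0446; 0.49 -0.044; 0.53 -0.0432; 0.57 -0.0418; 0.61 -0.0407; 0.65 -0.0403; 0.69 -0.0392; 0.73 -0.0386; -0.02 0.4165; 0.01 0.4162; 0.04 0.4153; 0.07 0.4145; 0.1 0.4134;
```

Request:
{"fn": "play_rows", "kwargs": {"deltas": [[1, 26, -28, 0, -6.7], [1, 52, -56, 0, -13.4], [1, 78, -84, 0, -20.1], [1, 104, -112, 0, -26.8], [1, 130, -140, 0, -33.5], [1, 156, -168, 0, -40.2], [1, 182, -196, 0, -46.9], [1, 208, -224, 0, -53.6], [1, 234, -252, 0, -60.3], [1, 260, -280, 0, -67]], "squeeze": 20}}

```text
time: 2.05
eef_pos: [0.3579, -0.2756, 0.2316]
orientation: [0.741, 0.672, -0.0, 0.0]
ft_force: [0.3, 0.1, 0.5]
finger_gap: -0.0001
grasp_force: 0.0
```

```bash
cat >> h.py <<'E'
A=np.array([.537,.037])
def wingpose(phi,off,r=.026,A=A):
    f=np.radians(phi);return A+r*np.array([np.cos(f),np.sin(f)])+off*np.array([-np.sin(f),np.cos(f)]),phi+90
def cur():
    s=ctrl.sense();M=R.from_quat(s["orientation"]).as_matrix();return s,np.array(s["eef_pos"]),M,np.degrees(np.arctan2(M[1,0],M[0,0]))
def delta(xy,z,ang,ref=None):
    s,p,M,a=cur() if ref is None else ref
    d=M.T@(np.r_[xy,z]-p)*1000; t=-((ang-a+180)%360-180)
    return np.r_[d,t].round(1).tolist()
E
python3 - <<'E'
from h import *
s,p,M,a=cur();print(s["time"],p,a,s["finger_gap"],np.round(s["joint_positions"],2),np.round(s["ft_force"],1))
xy,g=wingpose(61.4,.030);print(xy,g,delta(xy,.2,g))
E
```

```text
2.05 [ 0.35785287 -0.27563749  0.23159496] 84.38938023500839 -7.360221027357944e-05 [ 0.89 -0.06 -0.32  1.91 -0.02  1.29  0.48] [0.3 0.1 0.5]
[0.5231065  0.07418831] 151.4 [364.3, 130.2, 31.4, -67.0]
```

Request:
{"fn": "play_rows", "kwargs": {"deltas": [[1, 36, 13, 0, -6.7], [1, 73, 26, 0, -13.4], [1, 109, 39, 0, -20.1], [1, 146, 52, 0, -26.8], [1, 182, 65, 0, -33.5], [1, 218, 78, 8, -40.2], [1, 255, 91, 16, -46.9], [1, 291, 104, 24, -53.6], [1, 328, 117, 31, -60.3], [1, 364, 130, 31, -67]]}}

```text
time: 3.05
eef_pos: [0.5241, 0.0731, 0.1997]
orientation: [0.247, 0.969, -0.0, -0.0]
ft_force: [0.1, -0.3, 0.6]
finger_gap: 0.0002
grasp_force: 0.0
```

```bash
python3 - <<'E'
from h import *
s,p,M,a=cur();print(s["time"],p,a,s["finger_gap"],np.round(s["joint_positions"],2),np.round(s["ft_force"],1))
xy,g=wingpose(61.4,.030);print(xy,g,delta(xy,.084,g))
E
```

```text
3.05 [0.52409413 0.07306462 0.19966114] 151.37953562387028 0.0002290970351601324 [ 0.44  0.17 -0.73  1.77  0.12  1.24  0.75] [ 0.1 -0.3  0.6]
[0.5231065  0.07418831] 151.4 [1.3, 0.6, 115.7, -0.0]
```

Request:
{"fn": "play_rows", "kwargs": {"deltas": [[1, 1, 0, 15, 0], [1, 1, 0, 30, 0], [1, 1, 0, 45, 0], [1, 1, 0, 60, 0], [1, 1, 0, 75, 0], [1, 1, 0, 90, 0], [1, 1, 0, 100, 0], [1, 1, 0, 108, 0], [1, 1, 0, 115, 0], [1, 1, 0, 115, 0]]}}

```text
time: 4.05
eef_pos: [0.5228, 0.0722, 0.0846]
orientation: [0.249, 0.968, -0.0, -0.001]
ft_force: [1.1, -0.1, -0.1]
finger_gap: -0.0001
grasp_force: 0.0
```

```bash
python3 - <<'E'
from h import *
s,p,M,a=cur();print(s["time"],p,a,np.round(s["ft_force"],1))
pc=ctrl.snapshot("scene"); cv2.imwrite("pics/s1.png",cv2.resize(pc["color"][60:260,150:400,::-1],(750,600),interpolation=cv2.INTER_CUBIC))
for sel in range(30,125,6):
    print(sel,[delta(*(lambda w:(w[0],p[2],w[1]))(wingpose(91.4-sel,.017)),(s,p,M,a))])
E
```

```text
4.05 [0.5227757  0.07218206 0.08455971] 151.12494471272197 [ 1.1 -0.1 -0.1]
30 [[-12.3, 2.0, -0.0, -0.3]]
36 [[-15.1, 3.6, -0.0, 5.7]]
42 [[-18.1, 5.0, -0.0, 11.7]]
48 [[-21.2, 6.0, -0.0, 17.7]]
54 [[-24.3, 6.7, -0.0, 23.7]]
60 [[-27.6, 7.1, -0.0, 29.7]]
66 [[-30.8, 7.1, -0.0, 35.7]]
72 [[-34.1, 6.8, -0.0, 41.7]]
78 [[-37.2, 6.1, -0.0, 47.7]]
84 [[-40.3, 5.1, -0.0, 53.7]]
90 [[-43.3, 3.9, -0.0, 59.7]]
96 [[-46.2, 2.2, -0.0, 65.7]]
102 [[-48.8, 0.4, -0.0, 71.7]]
108 [[-51.2, -1.8, -0.0, 77.7]]
114 [[-53.4, -4.2, -0.0, 83.7]]
120 [[-55.4, -6.8, -0.0, 89.7]]
```

View pics/s1.png

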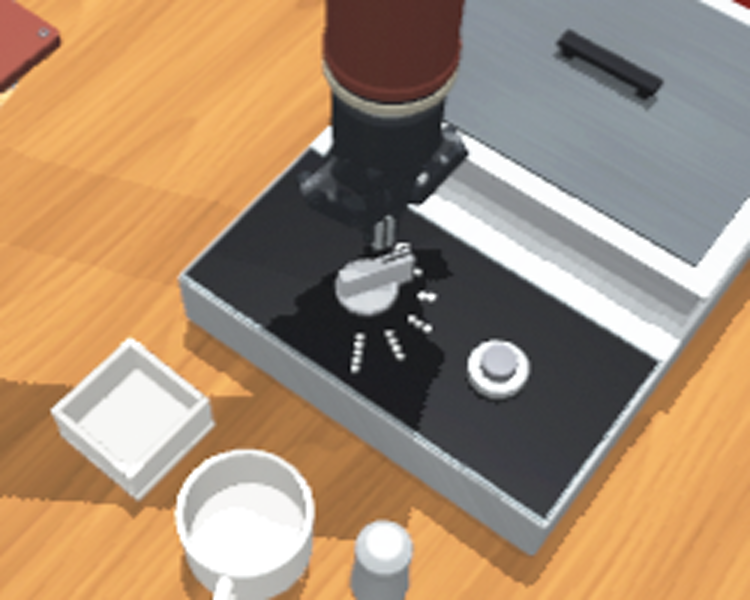

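The shut fingertips (about (385,232)) are just left of the wing (370,270), which still points at one dot; button at (500,360). First click: push to ~51° (snap at 45°).

Request:
{"fn": "play_rows", "kwargs": {"deltas": [[1, -6, 1, 0, 0], [1, -10, 2, 0, 0], [1, -12.3, 2, 0, 0], [1, -14, 3, 0, 3.5], [1, -15.5, 3.8, 0, 6.5], [1, -17, 4.5, 0, 9.5], [1, -18.5, 5.1, 0, 12.5], [1, -20, 5.6, 0, 15.5], [1, -21.5, 6.1, 0, 18.3], [1, -22.8, 6.4, 0, 20.7]]}}

```text
time: 5.1
eef_pos: [0.5465, 0.0668, 0.0855]
orientation: [0.42, 0.907, 0.0, 0.0]
ft_force: [-0.6, -0.1, -0.1]
finger_gap: -0.0002
grasp_force: 0.0
```

```bash
cat >> h.py <<'E'
def look(name,view=True):
    s,p,M,a=cur();print(s["time"],p,a,np.round(s["ft_force"],1))
    for n in ["top","scene"]:
        pc=ctrl.snapshot(n);c=cloud(pc);w=c[box(c,.49,.59,-.01,.09,.096,.104)][:,:2]
        for t in ["selector_wing","selector_tip"]:
            m=ctrl.mark_of(pc,t)[:1]
            if m:
                q=pt(pc,m[0]["position"],.1)[:2]-A;print(n,t,round(m[0]["score"],2),"sel",(91.4-np.degrees(np.arctan2(q[1],q[0]))).round(1),np.linalg.norm(q).round(3))
    cv2.imwrite(f"pics/{name}.png",cv2.resize(pc["color"][60:260,150:400,::-1],(750,600),interpolation=cv2.INTER_CUBIC))
    return s,p,M,a
E
python3 - <<'E'
from h import *
r=look("s2")
for sel in range(48,112,6):
    w=wingpose(91.4-sel,.017);print(sel,delta(w[0],.0845,w[1],r))
E
```

```text
5.1 [0.54654999 0.06676753 0.085527  ] 130.29930580617182 [-0.6 -0.1 -0.1]
scene selector_wing 0.69 sel -5.4 0.01
scene selector_tip 0.62 sel 42.1 0.025
48 [1.9, -1.5, 1.0, -3.1]
54 [-0.9, 0.3, 1.0, 2.9]
60 [-3.8, 1.8, 1.0, 8.9]
66 [-6.8, 3.0, 1.0, 14.9]
72 [-9.9, 3.8, 1.0, 20.9]
78 [-13.1, 4.3, 1.0, 26.9]
84 [-16.4, 4.5, 1.0, 32.9]
90 [-19.6, 4.4, 1.0, 38.9]
96 [-22.8, 3.9, 1.0, 44.9]
102 [-26.0, 3.1, 1.0, 50.9]
108 [-29.0, 1.9, 1.0, 56.9]
```

View pics/s2.png

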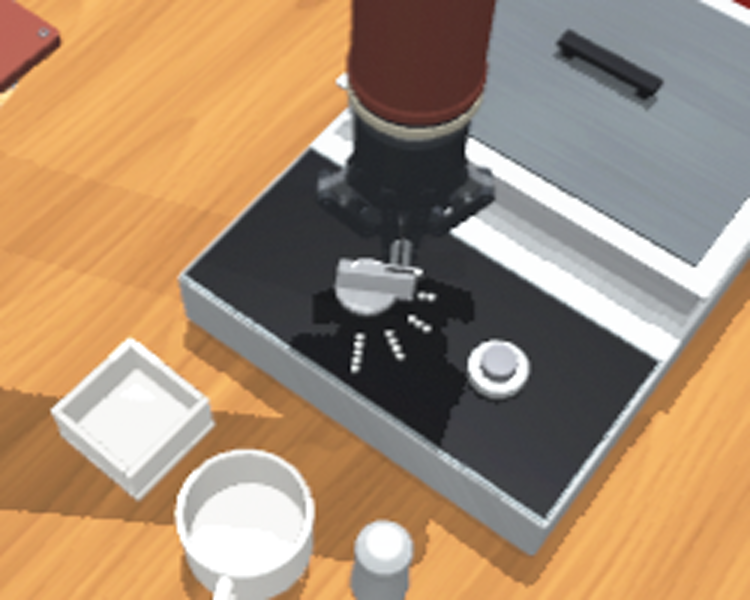

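The wing has moved on to the two-dot row (pointer end ~ (415,285), dots at (427,297)), and the finger is unloaded. Next click: to ~80°.

Request:
{"fn": "play_rows", "kwargs": {"deltas": [[1, -1.8, 0.8, 1, 5], [1, -3.4, 1.6, 1, 8], [1, -4.9, 2.3, 1, 11], [1, -6.4, 2.8, 1, 14], [1, -7.9, 3.3, 1, 17], [1, -9.4, 3.7, 1, 20], [1, -11, 4, 1, 23], [1, -12.5, 4.2, 1, 26], [1, -14, 4.4, 1, 28.5], [1, -14, 4.4, 1, 28.5]]}}

```text
time: 6.4
eef_pos: [0.5587, 0.0589, 0.0843]
orientation: [0.63, 0.777, 0.0, 0.0]
ft_force: [-0.6, 0.3, -0.2]
finger_gap: 0.0003
grasp_force: 0.0
```

```bash
python3 - <<'E'
from h import *
r=look("s3")
for sel in range(78,118,4):
    w=wingpose(91.4-sel,.017);print(sel,delta(w[0],.0845,w[1],r))
E
```

```text
6.4 [0.55867212 0.05886332 0.0843265 ] 101.90261082276417 [-0.6  0.3 -0.2]
scene selector_wing 0.63 sel 9.7 0.004
scene selector_tip 0.72 sel 88.2 0.032
78 [0.8, -0.2, -0.2, -1.5]
82 [-1.1, 1.0, -0.2, 2.5]
86 [-3.0, 2.0, -0.2, 6.5]
90 [-4.9, 2.9, -0.2, 10.5]
94 [-7.0, 3.7, -0.2, 14.5]
98 [-9.1, 4.3, -0.2, 18.5]
102 [-11.2, 4.8, -0.2, 22.5]
106 [-13.3, 5.1, -0.2, 26.5]
110 [-15.5, 5.3, -0.2, 30.5]
114 [-17.6, 5.3, -0.2, 34.5]
```

View pics/s3.png

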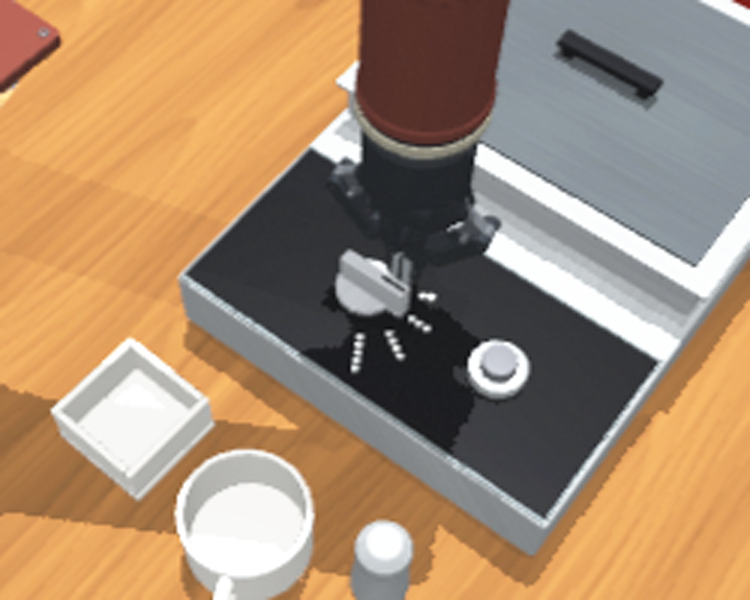

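The wing now points at three dots (pointer end ~ (405,300), dots at (418,323)). Last click: to ~109°.

Request:
{"fn": "play_rows", "kwargs": {"deltas": [[1, -2, 1.5, 0, 4.5], [1, -4, 2.4, 0, 8.5], [1, -5.9, 3.3, 0, 12.5], [1, -7.5, 3.9, 0, 15.5], [1, -9.1, 4.3, 0, 18.5], [1, -10.7, 4.7, 0, 21.5], [1, -12.2, 4.9, 0, 24.5], [1, -13.5, 5.1, 0, 27], [1, -14.7, 5.2, 0, 29], [1, -14.7, 5.2, 0, 29]]}}

```text
time: 7.7
eef_pos: [0.5667, 0.0456, 0.0843]
orientation: [0.804, 0.594, -0.0, 0.0]
ft_force: [0.3, 0.1, -0.3]
finger_gap: -0.0001
grasp_force: 0.0
```

```bash
python3 - <<'E'
from h import *
r=look("s4")
for sel in (104,108,112,116):
    w=wingpose(91.4-sel,.017);print(sel,delta(w[0],.0845,w[1],r))
E
```

```text
7.7 [0.56673419 0.04555394 0.08433616] 72.9050037684067 [ 0.3  0.1 -0.3]
scene selector_wing 0.58 sel -0.0 0.003
scene selector_tip 0.9 sel 127.1 0.03
104 [2.1, -1.3, -0.2, -4.5]
108 [0.3, -0.1, -0.2, -0.5]
112 [-1.5, 1.1, -0.2, 3.5]
116 [-3.5, 2.1, -0.2, 7.5]
```

View pics/s4.png

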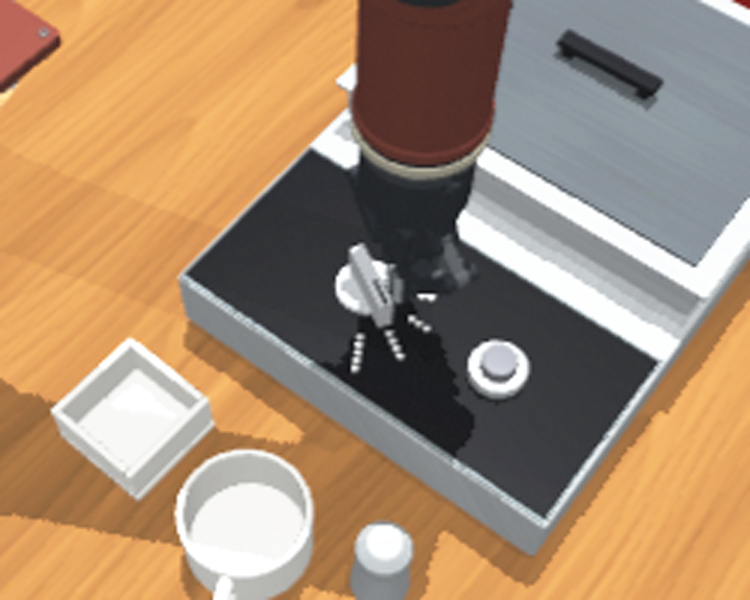

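The wing points at the four-dot row (pointer end ~ (383,318), dots at (395,345)), finger unloaded. Back off, rise, and go over the button.

Request:
{"fn": "play_rows", "kwargs": {"deltas": [[1, 6, 0, 0, 0], [1, 10, 0, 0, 0], [1, 12, 0, -10, 0], [1, 14, 0, -25, 0], [1, 16, 5, -40, 0], [1, 18, 25, -45, 0], [1, 20, 50, -45, 0], [1, 21, 72, -40, 0], [1, 21, 88, -35, 0], [1, 21, 88, -30, 0]]}}

```text
time: 9.0
eef_pos: [0.6589, 0.0389, 0.1152]
orientation: [0.805, 0.594, 0.001, 0.0]
ft_force: [-0.5, -0.3, -0.1]
finger_gap: 0.0001
grasp_force: 0.0
```

```bash
python3 - <<'E'
from h import *
s,p,M,a=cur();print(s["time"],p,np.round(s["ft_force"],1))
pc=ctrl.snapshot("top");c=cloud(pc);w=c[box(c,.49,.59,-.01,.09,.096,.104)][:,:2];C=w-w.mean(0);e=np.linalg.svd(C,full_matrices=False)[2][0];e*=np.sign(e[0])
print(len(w),91.4-np.degrees(np.arctan2(e[1],e[0])),np.ptp(C@e),delta([.657,.0395],.085,a))
E
```

```text
9.0 [0.65886277 0.03890119 0.11522602] [-0.5 -0.3 -0.1]<stdin>:3: RuntimeWarning: Mean of empty slice.
  ret = um.true_divide(
Traceback (most recent call last):
IndexError: index 0 is out of bounds for axis 0 with size 0
```

Request:
{"fn": "play_rows", "kwargs": {"deltas": [[1, 0, -1, 8, 0], [1, 0, -1, 16, 0], [1, 0, -1, 20, 0], [1, 0, -1, 23, 0], [1, 0, -1, 25, 0], [1, 0, -1, 26.5, 0], [1, 0, -1, 28, 0], [1, 0, -1, 29, 0], [1, 0, -1, 29.5, 0], [1, 0, -1, 29.5, 0]]}}

```text
time: 10.05
eef_pos: [0.6561, 0.0403, 0.0861]
orientation: [0.804, 0.594, 0.0, 0.0]
ft_force: [-5.7, -0.1, 10.8]
finger_gap: -0.0003
grasp_force: 5.6
```

Force of 10.8 N at z = 0.086 means the button is bottomed. Lift clear and move away.

Request:
{"fn": "play_rows", "kwargs": {"deltas": [[1, 0, 0, 0, 0], [1, 0, 0, -5, 0], [1, 0, 0, -15, 0], [1, 0, 0, -35, 0], [1, 0, 0, -65, 0], [1, 0, 0, -100, 0], [1, 0, 0, -130, 0], [1, 20, -20, -150, 0], [1, 50, -50, -150, 0], [1, 80, -80, -150, 0]]}}

```text
time: 11.05
eef_pos: [0.6032, 0.1408, 0.2362]
orientation: [0.805, 0.594, 0.001, 0.0]
ft_force: [0.4, 0.4, -0.7]
finger_gap: 0.0
grasp_force: 0.0
```

```bash
python3 - <<'E'
from h import *
s,p,M,a=cur();print(s["time"],p,np.round(s["ft_force"],1))
pc=ctrl.snapshot("scene");c=cloud(pc);w=c[box(c,.49,.59,-.01,.09,.096,.104)][:,:2];b=c[box(c,.63,.69,.01,.07,.086,.1)];print("button",b.mean(0))
if len(w)>20:
    C=w-w.mean(0);e=np.linalg.svd(C,full_matrices=False)[2][0];e*=np.sign(e[0]);print(len(w),91.4-np.degrees(np.arctan2(e[1],e[0])),np.ptp(C@e))
cv2.imwrite("pics/s5.png",cv2.resize(pc["color"][60:260,150:400,::-1],(750,600)))
E
```

```text
11.05 [0.6031656  0.14082327 0.23622718] [ 0.4  0.4 -0.7]
button [0.65718441 0.03818068 0.09166186]
127 120.33629736522191 0.05757912226941206
```

View pics/s5.png

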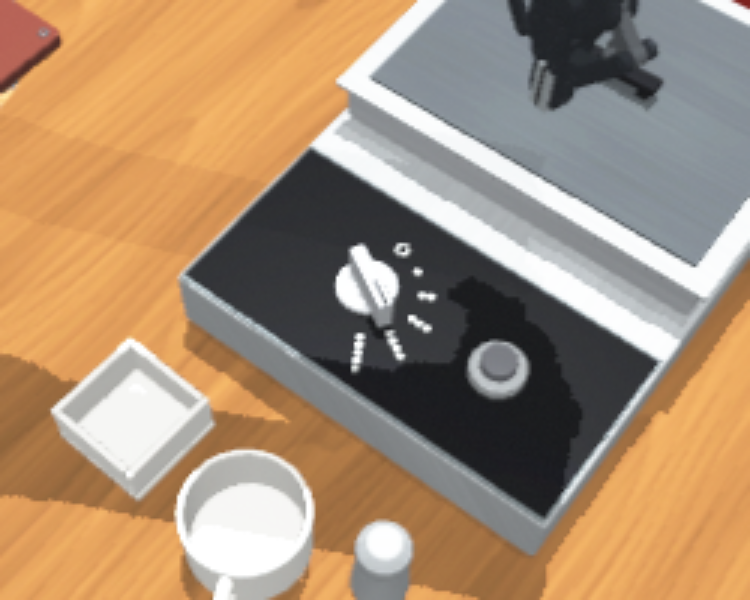

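The selector sits at 120° (four dots), the button is up again at z = 0.092 (pixel (500,360)), the crockery is untouched and the arm is clear.

```bash
python3 -c "
from station import ctrl
print(ctrl.finish_job())"
```

```text
the job is handed in; nothing more can be done
None
```

I handed the job in at about 11 s of the 59 s allowed: the selector stands at four dots (measured 120°), the start button went fully down and came back up, and the cup, dish and shaker were left untouched; no verdict was returned.

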